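# Make up two shop orders: gated wooden case and plastic crate

### The job

Make up the two orders on the packing table. The wooden case gets the flat tin in the well under its sliding gate (slide the gate aside, put the tin in, slide the gate fully shut again) and the wooden tub in its open compartment, which the gate slides over, so the tub goes in only once the gate is shut; the plastic crate gets the tall tin in its narrow compartment and the carton in its wide one. Everything stands upright on the compartment floor, set down and not dropped, and the jar and the tape roll stay where they are.

Things in the scene. Friction and masses are not known exactly. Their poses are not given: they have to be found in the camera images.
- case: Low wooden case, fixed, 156 (x) by 190 (y) mm. Origin: centre of the underside, z up. Floor 8 mm thick, end and middle walls 46 mm high; rails along both x sides reach 59 mm high and overhang inwards, leaving 134 mm free in x. Two compartments, each 142 (x) by 84 (y) mm inside: the gated well centred at (0, -46 mm), the open one for the tub at (0, +46 mm). A plywood gate covers one or the other.
- gate (a joint): Sliding gate of the case, a plate 138 (x) by 88 (y) by 5 mm, its top 52 mm above the table. Value in m along the case's +y: 0 = shut, over the well; 0.092 = fully aside, over the open compartment (end stops at both). Starts shut or up to 25 mm off. Friction about 1.5 N; stays where it is left. A tub standing in the open compartment blocks it.
- gate_grip (a point): Point in the dark wooden grip bar at the middle of the gate, moving with it; axes as the case's. The bar is 60 mm long (case x), 14 mm wide (case y), and stands from 52 to 82 mm above the table; this point is 69 mm above the table. The bar can be pinched across its width from above and slid along the case's y.
- crate: Grey plastic crate, fixed, 152 (x) by 199 (y) mm (ribs add 3 mm at each x side), walls and divider 5 mm thick, 40 mm high, floor 6 mm thick. Origin: centre of the underside, z up. Narrow compartment centred at (0, -56.5 mm), 142 (x) by 76 (y) mm inside; wide one at (0, +40.5 mm), 142 by 108 mm inside.
- flat_tin: Flat round steel tin, diameter 64 mm, 34 mm high, about 0.12 kg, loose, standing on the table. Origin: centre of its underside, z up along its axis.
- tall_tin: Tall round steel tin, diameter 46 mm, 100 mm high, about 0.3 kg, loose, standing on the table. Origin: centre of its underside, z up along its axis.
- tub: Round lidded wooden tub with two dark hoops, diameter 56 mm up to 70 mm height, with a lid of diameter 50 mm up to 76 mm, about 0.22 kg, loose. Origin: centre of its underside, z up along its axis.
- carton: Brown cardboard carton, closed and stiff, standing on the table, 95 (x) by 46 (y) by 72 (z) mm, about 0.3 kg, loose, with a pale strip along its top. Origin: centre of its underside, z up. It fits the crate's wide compartment with its long side along the crate's x.
- jar: Amber glass jar with a steel cap, diameter 68 mm, 105 mm high, loose; not part of the orders, to be left alone. Origin: centre of its underside.
- tape: Roll of brown packing tape lying flat, a ring of outer diameter 100 mm, inner 76 mm, 45 mm high, loose; not part of the orders, to be left alone. Origin: centre of its underside.
Mind the look-alikes: they are no part of the job. Leave any red look-alike of the carton alone.

How it is judged:
By the outcome, as a careful person would: the job done as asked, in the order asked, and still so for the second after the job is handed in, with the robot touching nothing.
It also fails if it takes over 128 s, if anything falls off the work surface, if the arm or the gripper's body presses on something with over 40 N, if the wrist force passes 120 N, or if a joint passes its speed limit or range.

### The arm

A 6-joint arm with a two-finger parallel gripper is mounted at the origin on the work surface. World frame = base frame: x ahead of the robot, y to its left, z up, the work surface at z = 0. Lengths are in m, angles in rad, forces in N, time in s.
With the tool pointing down it reaches from about 0.35 to 0.775 m from the base axis. Payload 5.5 kg.
Tool frame: the origin (TCP) lies midway between the tips of the shut fingers; the grasp point (between the pads) lies hold_point_z behind it (hold_point_z is the distance from the TCP to the grasp point, in m); z points along the fingers, y is the direction in which the jaws open and shut (so a half turn about z gives the same grasp; the last joint's range is limited). The gripper opens to 85 mm and grips with 20 to 120 N. Pads are 22 mm wide; open, the fingers measure 114 mm over their backs; the gripper's body (76 mm by 85 mm) begins 54 mm behind the grasp point. The pads swing forward as they close: fully open they stand 13 mm farther back than shut.
Start: joints at [-1.268, 0.313, 0.046, 1.304, 0, 1.431], TCP at [0.246, -0.52, 0.231] pointing down, gripper open.
Joint ranges: [-2.76, 2.76], [-0.86, 1.69], [-1.03, 1.26], [-2.2, 2.34], [-1.47, 1.5], [-3.14, 3.14]. Speed limits (rad/s): [2.57, 2.57, 3.14, 3.14, 3.14, 3.14].

### API

Orientations are given as a unit quaternion [w, x, y, z].
In Python, from workcell import * gives the robot as it stands. The module is installed in compiled form; this text tells all that it offers.
- The arm moves only by the tool jog_arm, never from a script. Its argument "plan" is a list of rows, each a list of 6 numbers: the shift along the world's x, y, z in m, then the turn, a rotation vector about the world's x, y, z in degrees. A call has exactly 10 rows; each row shifts and turns the commanded pose from where the row before left it; what a row does not reach is not made up. A row lasts 1/10 s, in which the tool goes at most 50 mm and 8.59 degrees, less where a joint would pass 70% of its speed; a pose out of reach is approached as far as the arm can. A call with a gripper value outside its range is refused whole. "hand" is the opening, from 0 (shut) to 1 (fully open), set as the call begins (left out, the last holds). The fingers move at their own pace and stop on an object; "force" is the grip in N (left out, the last holds). Time passes only in rows, so rows that do not move let the fingers close, or fill a call up. It gives the time, the measured TCP pose, the force and the opening at its end, in the units of the state.
- get_state(): the state, without advancing time (a new reading comes with each control period).
- read_camera(name): name is "side" or "top" or "wrist"; returns the picture (420x560x3 uint8, red, green, blue); there is no depth.
- calibration(name): a dict with "K" (3x3 intrinsics, pixels), "D" ([k1, k2, p1, p2, k3] as OpenCV has them; the pictures are not rectified), "world_to_cam" (4x4, takes a point from world to camera coordinates). Camera axes: x right, y down, z forward; pixel columns grow to the right and rows downward; lengths in m; the calibration is good to about 2 mm. A picture is of the moment at which its call begins: read the wrist's pose just before it. calibration takes no time and is no camera call; for the wrist camera it gives the pose at the moment of the call.
- hand_in(): hands the job in, once; it reports no verdict.
The state is a dict: "clock": time; "joint_pos": joint angles; "qvel": joint speeds; "tau": joint torques, N m; "tcp_pos": TCP position; "orientation": TCP orientation; "wrist_force": force on the tool from outside, world axes, zero at the start; "ft_torque": the same for the moment, N m; "finger_gap": finger opening in m.
Only numpy, scipy, OpenCV 4.12 (cv2) and the standard library are available. Lean on these libraries where they do the work, as an engineer would, in place of code of your own. Each camera call takes 0.05 s, during which the arm holds its last target.

## Working session

There is one attempt and no reset: what is moved stays moved. The work goes in short steps, Python scripts to look and compute and a tool call to move; the robot and the scene stay as the last step left them, time stands still between calls to the robot, and variables do not carry over. Pictures are saved under pics/ and viewed, and the job is handed in when it is done.

Besides the shell and the picture viewer there is one more tool, called after "Call:" in YAML: its name, and indented under it one key for each argument. jog_arm: Moves the arm, as the interface text tells. Its arguments: {"type":"object","properties":{"plan":{"type":"array","items":{"type":"array","items":{"type":"number"}}},"hand":{"type":"number"},"force":{"type":"number"}},"required":["plan"]}

```bash
mkdir -p pics; python3 - <<'E'
from workcell import *
import cv2
s=get_state()
print({k:(v if not hasattr(v,'round') else v) for k,v in s.items()})
try: print(hold_point_z)
except Exception as e: print(e)
for n in("top","side","wrist"):
    im=read_camera(n); cv2.imwrite(f"pics/{n}0.png",cv2.cvtColor(im,cv2.COLOR_RGB2BGR))
    c=calibration(n); print(n,c)
E
```

```text
{'clock': 0.0, 'joint_pos': array([-1.26760180e+00,  3.14012571e-01,  4.49923334e-02,  1.30359839e+00,
       -3.44712917e-05,  1.43122147e+00]), 'qvel': array([-0.00141935, -0.00163114, -0.00018975,  0.00194227, -0.00116525,
       -0.00043928]), 'tau': array([ 4.99602193e-04, -4.80630720e+01,  2.98532259e+01,  1.94733805e-02,
        1.43244433e-04,  6.99563373e-06]), 'tcp_pos': array([ 0.24619756, -0.51906742,  0.23040741]), 'orientation': array([-9.06693567e-04,  9.75593924e-01,  2.19580658e-01, -9.16358575e-05]), 'wrist_force': array([-1.12819567,  0.13641884,  0.37141415]), 'ft_torque': array([-0.01576867,  0.02898542, -0.03837674]), 'finger_gap': 0.08496941842916937}
0.0187
top {'K': array([[465.3725038 ,   0.        , 278.44916008],
       [  0.        , 465.3725038 , 204.69249251],
       [  0.        ,   0.        ,   1.        ]]), 'D': array([0.02500806, 0.        , 0.        , 0.        , 0.        ]), 'world_to_cam': array([[ 0.00532411, -0.99983289,  0.01748836, -0.01885089],
       [-0.99258405, -0.0074078 , -0.12133438,  0.48858131],
       [ 0.12144366, -0.01671267,
[... 496 characters left out ...]
0.74190986, -0.66573576,  1.16653999],
       [ 0.        ,  0.        ,  0.        ,  1.        ]])}
wrist {'K': array([[354.4547956 ,   0.        , 281.74009776],
       [  0.        , 354.4547956 , 208.90571996],
       [  0.        ,   0.        ,   1.        ]]), 'D': array([0.02383046, 0.        , 0.        , 0.        , 0.        ]), 'world_to_cam': array([[ 4.28074523e-01, -9.03743239e-01, -6.00935528e-04,
        -5.74799968e-01],
       [-8.59971239e-01, -4.07545368e-01,  3.07174610e-01,
        -4.00108367e-02],
       [-2.77851885e-01, -1.30976837e-01, -9.51652982e-01,
         3.79551157e-01],
       [ 0.00000000e+00,  0.00000000e+00,  0.00000000e+00,
         1.00000000e+00]])}
```

View pics/top0.png

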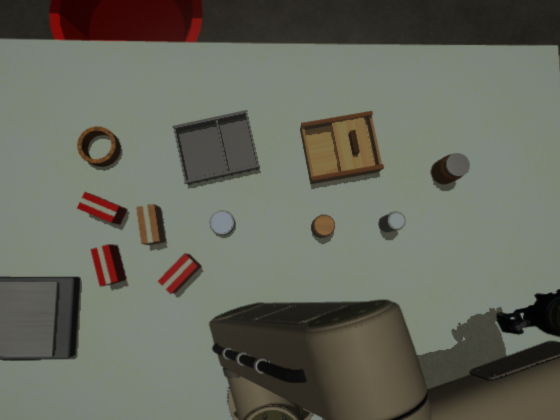

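View pics/side0.png

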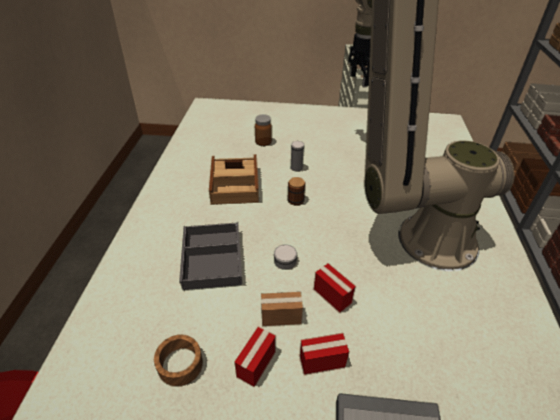

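The top view shows the crate at (216,147), the case at (341,147) with its grip bar at (353,142), the flat tin at (222,222), the tub at (323,226) and the tall tin at (395,221). The brown carton is at (149,224), with red look-alikes around it. I'll enlarge these for measuring.

```bash
python3 - <<'E'
import cv2
im=cv2.imread("pics/top0.png")
def crop(x0,y0,x1,y1,f,n):
    cv2.imwrite(n,cv2.resize(im[y0:y1,x0:x1],None,fx=f,fy=f,interpolation=cv2.INTER_CUBIC))
crop(165,100,265,190,6,"pics/c_crate.png")
crop(292,100,392,190,6,"pics/c_case.png")
crop(120,195,260,255,5,"pics/c_l.png")
crop(290,195,430,255,5,"pics/c_r.png")
E
```

```text
(no output)
```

View pics/c_crate.png

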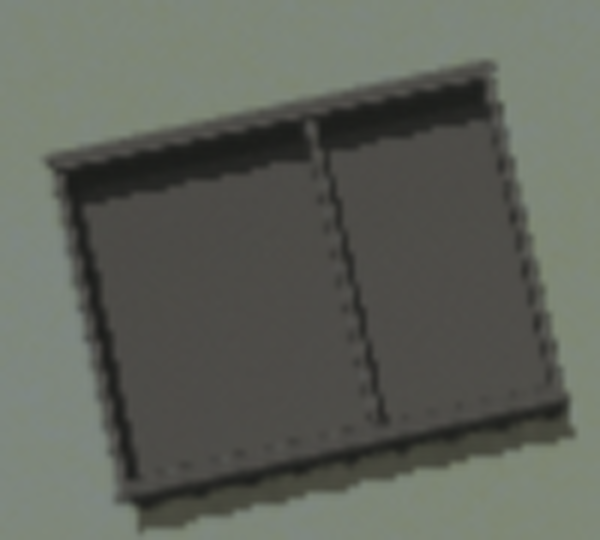

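View pics/c_case.png

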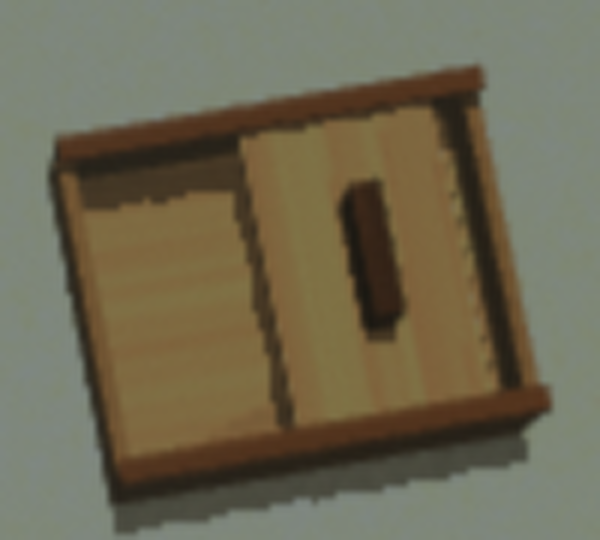

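View pics/c_l.png

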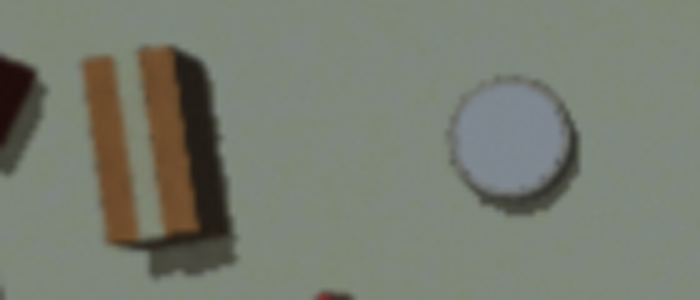

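View pics/c_r.png

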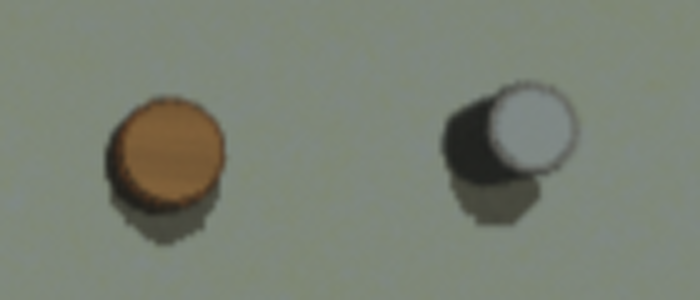

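```bash
cat > h.py <<'E'
import numpy as np, cv2
from workcell import *
def ray(cal,px,z):
    px=np.array(px,float).reshape(-1,1,2)
    u=cv2.undistortPoints(px,cal["K"],np.array(cal["D"]))[:,0]
    T=np.array(cal["world_to_cam"]);R=T[:3,:3];C=-R.T@T[:3,3]
    d=np.c_[u,np.ones(len(u))]@R
    return C+d*((z-C[2])/d[:,2])[:,None]
def proj(cal,P):
    T=np.array(cal["world_to_cam"])
    return cv2.projectPoints(np.array(P,float).reshape(-1,1,3),cv2.Rodrigues(T[:3,:3])[0],T[:3,3],cal["K"],np.array(cal["D"]))[0][:,0]
def cr(pts,x0,y0,f): return (np.array(pts,float)+.5)/f-.5+[x0,y0]
def fr(P,yaw,L):
    c,s=np.cos(yaw),np.sin(yaw);L=np.array(L,float)
    return np.c_[P[0]+c*L[:,0]-s*L[:,1],P[1]+s*L[:,0]+c*L[:,1],L[:,2]]
E
python3 - <<'E'
from h import *
c=calibration("top")
def quad(name,pts,x0,y0,f,z):
    P=ray(c,cr(pts,x0,y0,f),z)[:,:2]
    TL,TR,BR,BL=P
    ey=((TL-TR)+(BL-BR))/2; ex=((TL-BL)+(TR-BR))/2
    print(name,P.mean(0).round(4),"x",np.linalg.norm(ex).round(4),np.degrees(np.arctan2(ex[1],ex[0])).round(2),"y",np.linalg.norm(ey).round(4),np.degrees(np.arctan2(-ey[0],ey[1])).round(2))
quad("crate",[(48,160),(495,65),(567,400),(120,497)],165,100,6,.04)
quad("case",[(57,136),(483,67),(550,409),(117,486)],292,100,6,.059)
quad("gate",[(240,138),(437,105),(500,390),(293,430)],292,100,6,.052)
quad("bar",[(353,183),(382,180),(403,320),(372,325)],292,100,6,.082)
quad("carton",[(84,58),(172,46),(198,232),(108,243)],120,195,5,.072)
for n,p,x0,z,r in(("flat",(511,136),120,.034,60),("tub",(172,151),290,.076,53),("tall",(533,128),290,.1,44)):
    P=ray(c,cr([p,(p[0]+r,p[1])],x0,195,5),z); print(n,P[0].round(4),"r",np.linalg.norm(P[1]-P[0]).round(4), np.hypot(*P[0][:2]).round(3))
E
```

```text
crate [0.6419 0.1502] x 0.1546 12.96 y 0.2002 13.06
case [ 0.643  -0.1801] x 0.1559 9.63 y 0.1906 10.31
gate [ 0.6488 -0.2099] x 0.1312 10.43 y 0.0904 10.91
bar [ 0.6468 -0.2089] x 0.0621 7.15 y 0.013 8.23
carton [0.4337 0.3127] x 0.0946 9.83 y 0.0444 7.83
flat [0.4423 0.1315 0.034 ] r 0.0312 0.461
tub [ 0.4329 -0.13    0.076 ] r 0.0267 0.452
tall [ 0.4436 -0.3061  0.1   ] r 0.0218 0.539
```

```bash
python3 - <<'E'
import cv2
im=cv2.imread("pics/side0.png")
cv2.imwrite("pics/s1.png",cv2.resize(im[140:330,170:340],None,fx=3.1,fy=3.1,interpolation=cv2.INTER_CUBIC))
E
```

```text
(no output)
```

View pics/s1.png

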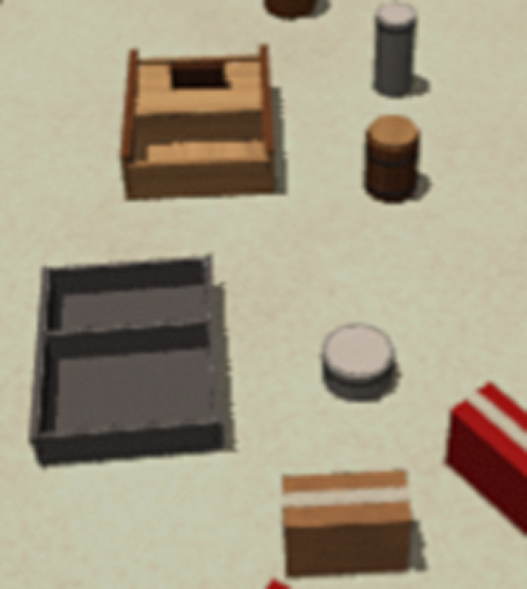

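```bash
cat > ov.py <<'E'
from h import *
CRATE=((.6419,.1502),np.radians(13.0)); CASE=((.643,-.1801),np.radians(10.0)); g=.016
CARTON=((.4337,.3127),np.radians(9.0))
def box(x,y,z,cx=0,cy=0): return [(cx+sx*x/2,cy+sy*y/2,z) for sx,sy in((1,1),(1,-1),(-1,-1),(-1,1))]
L=[fr(*CRATE,box(.158,.199,.04)),fr(*CRATE,box(.142,.076,.006,0,-.0565)),fr(*CRATE,box(.142,.108,.006,0,.0405)),
 fr(*CASE,box(.156,.19,.059)),fr(*CASE,box(.142,.084,.008,0,.046)),fr(*CASE,box(.06,.014,.082,0,-.046+g)),fr(*CARTON,box(.095,.046,.072)),fr(*CARTON,box(.095,.046,0))]
def circ(x,y,z,r): return [(x+r*np.cos(a),y+r*np.sin(a),z) for a in np.linspace(0,6.28,24)]
L+=[circ(.4423,.1315,.034,.032),circ(.4329,-.13,.076,.025),circ(.4436,-.3061,.1,.023),circ(.4423,.1315,0,.032),circ(.4329,-.13,0,.028),circ(.4436,-.3061,0,.023)]
for n,b,f in(("side",(170,130,350,330),3),("top",(120,95,420,260),2.6)):
    im=cv2.imread(f"pics/{n}0.png");c=calibration(n)
    x0,y0,x1,y1=b
    o=cv2.resize(im[y0:y1,x0:x1],None,fx=f,fy=f,interpolation=cv2.INTER_CUBIC)
    for q in L:
        p=((proj(c,q)+.5-[x0,y0])*f).round().astype(np.int32)
        cv2.polylines(o,[p.reshape(-1,1,2)],True,(0,255,0),1)
    cv2.imwrite(f"pics/ov_{n}.png",o)
E
python3 ov.py
```

```text
(no output)
```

View pics/ov_side.png

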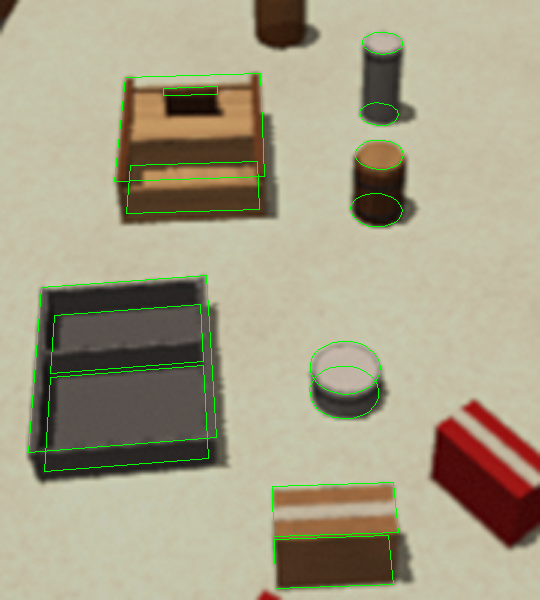

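View pics/ov_top.png

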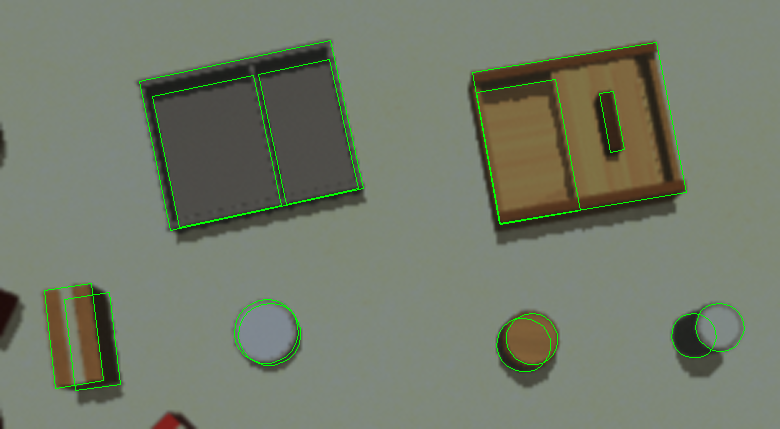

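Call:
jog_arm:
  plan:
    - [0.02,0.016,0,0,0,-1.5]
    - [0.038,0.03,0,0,0,-1.5]
    - [0.038,0.03,0,0,0,-1.5]
    - [0.038,0.03,0,0,0,-1.5]
    - [0.038,0.03,0,0,0,-1.5]
    - [0.038,0.03,0,0,0,-1.5]
    - [0.038,0.03,0,0,0,-1.5]
    - [0.038,0.03,0,0,0,-1.5]
    - [0.038,0.03,0,0,0,-1.5]
    - [0.038,0.03,0,0,0,-1.5]
  hand: 0.6

```text
clock: 1.15
tcp_pos: [0.6096, -0.232, 0.231]
orientation: [-0.0, 0.996, 0.09, -0.0]
wrist_force: [0.8, -1.4, 0.6]
finger_gap: 0.051
```

Call:
jog_arm:
  plan:
    - [0.019,0.012,-0.01,0,0,-0.3]
    - [0.019,0.011,-0.02,0,0,0]
    - [0,0,-0.03,0,0,0]
    - [0,0,-0.03,0,0,0]
    - [0,0,-0.01,0,0,0]
    - [0,0,0,0,0,0]
    - [0,0,0,0,0,0]
    - [0,0,0,0,0,0]
    - [0,0,0,0,0,0]
    - [0,0,0,0,0,0]

```text
clock: 2.15
tcp_pos: [0.6469, -0.211, 0.1327]
orientation: [0.001, 0.996, 0.088, 0.001]
wrist_force: [0.3, 0.8, 0.2]
finger_gap: 0.051
```

```bash
cat > wr.py <<'E'
import sys
from h import *
s=get_state();c=calibration("wrist");im=read_camera("wrist")
n=sys.argv[1];cv2.imwrite(f"pics/{n}.png",cv2.cvtColor(im,cv2.COLOR_RGB2BGR))
import pickle;pickle.dump(c,open(f"pics/{n}.pkl","wb"))
print(s["tcp_pos"].round(4),s["orientation"].round(4),s["finger_gap"],s["clock"])
E
python3 wr.py w1
```

```text
[ 0.6469 -0.211   0.1327] [6.000e-04 9.962e-01 8.770e-02 9.000e-04] 0.05096948602591063 2.15
```

View pics/w1.png

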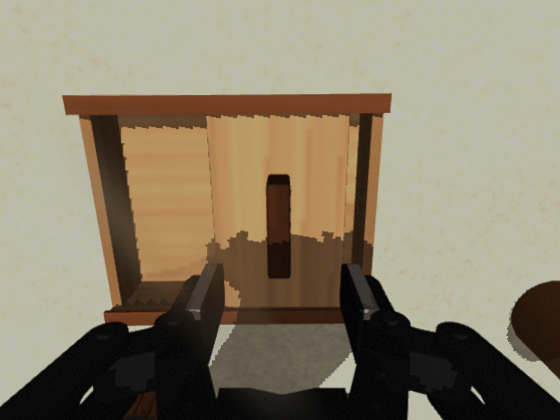

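The wrist view shows the bar's top face from about (268,182)-(290,182) to (268,277)-(290,277), between the fingers. The case rails run from (65,97) to (390,95).

```bash
python3 - <<'E'
from h import *
import pickle
c=pickle.load(open("pics/w1.pkl","rb"))
P=ray(c,[(268,184),(290,184),(290,277),(268,277)],.082);print(P.round(4),P.mean(0))
P=ray(c,[(65,97),(390,95)],.059);print(P.round(4)); d=P[0]-P[1];print(np.linalg.norm(d),np.degrees(np.arctan2(-d[0],d[1])))
print(proj(c,fr((.643,-.1801),np.radians(10),[(.078,.095,.059),(.078,-.095,.059),(0,-.03,.082)])))
E
```

```text
[[ 0.6759 -0.1986  0.082 ]
 [ 0.678  -0.2107  0.082 ]
 [ 0.6207 -0.2213  0.082 ]
 [ 0.6184 -0.2081  0.082 ]] [ 0.64827728 -0.20967466  0.082     ]
[[ 0.7005 -0.0754  0.059 ]
 [ 0.7346 -0.2597  0.059 ]]
0.18740899322340876 10.489877740649236
[[ 60.48340618  91.08637658]
 [391.45002444  92.0868194 ]
 [278.93093701 232.56511171]]
```

Call:
jog_arm:
  plan:
    - [0.001,0.001,-0.02,0,0,0]
    - [0,0,-0.03,0,0,0]
    - [0,0,-0.015,0,0,0]
    - [0,0,-0.009,0,0,0]
    - [0,0,0,0,0,0]
    - [0,0,0,0,0,0]
    - [0,0,0,0,0,0]
    - [0,0,0,0,0,0]
    - [0,0,0,0,0,0]
    - [0,0,0,0,0,0]

```text
clock: 3.2
tcp_pos: [0.6476, -0.2097, 0.0578]
orientation: [0.0, 0.996, 0.088, 0.0]
wrist_force: [0.3, 0.1, 0.1]
finger_gap: 0.0516
```

Call:
jog_arm:
  plan:
    - [0,0,0,0,0,0]
    - [0,0,0,0,0,0]
    - [0,0,0,0,0,0]
    - [0,0,0,0,0,0]
    - [0,0,0,0,0,0]
    - [0,0,0,0,0,0]
    - [0,0,0,0,0,0]
    - [0,0,0,0,0,0]
    - [0,0,0,0,0,0]
    - [0,0,0,0,0,0]
  hand: 0
  force: 30

```text
clock: 4.2
tcp_pos: [0.6473, -0.2096, 0.0574]
orientation: [0.0, 0.996, 0.088, -0.0]
wrist_force: [-0.9, 0.3, 2.1]
finger_gap: 0.0134
```

Call:
jog_arm:
  plan:
    - [-0.0016,0.0091,0,0,0,0]
    - [-0.0016,0.0091,0,0,0,0]
    - [-0.0016,0.0091,0,0,0,0]
    - [-0.0016,0.0091,0,0,0,0]
    - [-0.0016,0.0091,0,0,0,0]
    - [-0.0016,0.0091,0,0,0,0]
    - [-0.0016,0.0091,0,0,0,0]
    - [-0.0014,0.008,0,0,0,0]
    - [0,0,0,0,0,0]
    - [0,0,0,0,0,0]

```text
clock: 5.2
tcp_pos: [0.6338, -0.1364, 0.0574]
orientation: [-0.001, 0.996, 0.088, -0.001]
wrist_force: [-5.3, 0.8, 5.5]
finger_gap: 0.0135
```

Call:
jog_arm:
  plan:
    - [-0.0001,0.001,0,0,0,0]
    - [-0.0001,0.001,0,0,0,0]
    - [-0.0002,0.001,0,0,0,0]
    - [0,0,0,0,0,0]
    - [0,0,0,0,0,0]
    - [0,0,0,0,0,0]
    - [0,0,0,0,0,0]
    - [0,0,0,0,0,0]
    - [0,0,0,0,0,0]
    - [0,0,0,0,0,0]

```text
clock: 6.2
tcp_pos: [0.6336, -0.1352, 0.0574]
orientation: [0.0, 0.996, 0.088, -0.001]
wrist_force: [-5.5, -4.7, 4.8]
finger_gap: 0.0133
```

Call:
jog_arm:
  plan:
    - [0,0,0,0,0,0]
    - [0,0,0,0,0,0]
    - [0,0,0,0,0,0]
    - [0,0,0,0,0,0]
    - [0,0,0.02,0,0,0]
    - [0,0,0.04,0,0,0]
    - [-0.01,0.02,0.03,0,0,4]
    - [-0.02,0.03,0.01,0,0,8]
    - [-0.025,0.035,0,0,0,8]
    - [-0.025,0.035,0,0,0,8]
  hand: 0.5

```text
clock: 7.2
tcp_pos: [0.5542, -0.0139, 0.1579]
orientation: [0.0, 0.945, 0.328, 0.001]
wrist_force: [0.7, 0.8, 0.1]
finger_gap: 0.0429
```

Call:
jog_arm:
  plan:
    - [-0.016,0.021,0,0,0,7.7]
    - [-0.016,0.021,0,0,0,7.7]
    - [-0.016,0.021,0,0,0,7.7]
    - [-0.016,0.021,0,0,0,7.7]
    - [-0.016,0.021,0,0,0,7.7]
    - [-0.016,0.021,0,0,0,7.7]
    - [-0.016,0.02,0,0,0,7.7]
    - [0,0,0,0,0,7.7]
    - [0,0,0,0,0,0]
    - [0,0,0,0,0,0]
  hand: 1

```text
clock: 8.2
tcp_pos: [0.4427, 0.1312, 0.1575]
orientation: [0.0, 0.646, 0.763, 0.0]
wrist_force: [0.9, -0.2, -0.4]
finger_gap: 0.0855
```

```bash
python3 wr.py w2
```

```text
[0.4427 0.1312 0.1575] [2.000e-04 6.461e-01 7.632e-01 3.000e-04] 0.08549105590847872 8.2
```

View pics/w2.png

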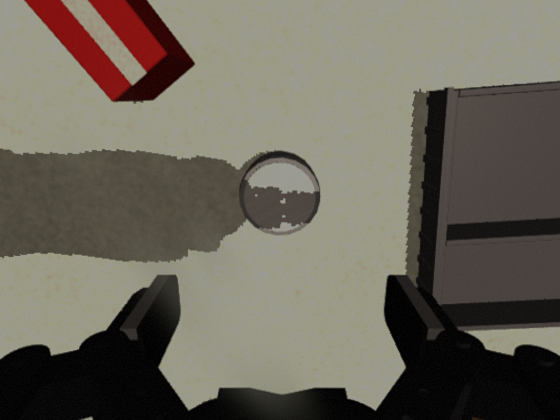

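The tin's top is centred at about (280,196) in the wrist view, midway between the fingers.

```bash
python3 - <<'E'
from h import *
import pickle
c=pickle.load(open("pics/w2.pkl","rb"))
P=ray(c,[(280,196),(241,196),(319,196)],.034);print(P.round(4))
E
```

```text
[[0.4406 0.1337 0.034 ]
 [0.4106 0.1287 0.034 ]
 [0.4706 0.1387 0.034 ]]
```

Call:
jog_arm:
  plan:
    - [-0.001,0.001,-0.02,0,0,0]
    - [0,0,-0.04,0,0,0]
    - [0,0,-0.04,0,0,0]
    - [0,0,-0.03,0,0,0]
    - [0,0,-0.015,0,0,0]
    - [0,0,-0.009,0,0,0]
    - [0,0,0,0,0,0]
    - [0,0,0,0,0,0]
    - [0,0,0,0,0,0]
    - [0,0,0,0,0,0]

```text
clock: 9.25
tcp_pos: [0.4424, 0.1322, 0.0043]
orientation: [0.001, 0.645, 0.764, 0.001]
wrist_force: [-0.1, 0.3, -0.4]
finger_gap: 0.0855
```

Call:
jog_arm:
  plan:
    - [0,0,0,0,0,0]
    - [0,0,0,0,0,0]
    - [0,0,0,0,0,0]
    - [0,0,0,0,0,0]
    - [0,0,0,0,0,0]
    - [0,0,0,0,0,0]
    - [0,0,0,0,0,0]
    - [0,0,0.01,0,0,0]
    - [0,0,0.02,0,0,0]
    - [0,0,0.03,0,0,0]
  hand: 0
  force: 30

```text
clock: 10.25
tcp_pos: [0.4397, 0.1319, 0.0631]
orientation: [-0.001, 0.645, 0.764, -0.001]
wrist_force: [0.8, 0.9, -0.5]
finger_gap: 0.0626
```

Call:
jog_arm:
  plan:
    - [0,-0.005,0.035,0,0,0]
    - [0.012,-0.025,0.04,0,0,0]
    - [0.02,-0.036,0.02,0,0,0]
    - [0.025,-0.042,0,0,0,0]
    - [0.025,-0.042,0,0,0,0]
    - [0.025,-0.042,0,0,0,0]
    - [0.025,-0.042,0,0,0,0]
    - [0.025,-0.042,0,0,0,0]
    - [0.025,-0.042,0,0,0,0]
    - [0.02,-0.03,0,0,0,0]

```text
clock: 11.25
tcp_pos: [0.6441, -0.2189, 0.1585]
orientation: [0.0, 0.646, 0.764, -0.0]
wrist_force: [0.4, 0.9, -0.0]
finger_gap: 0.0627
```

```bash
python3 wr.py w3
```

```text
[ 0.6441 -0.2189  0.1585] [ 3.000e-04  6.457e-01  7.636e-01 -1.000e-04] 0.06266137705117085 11.25
```

View pics/w3.png

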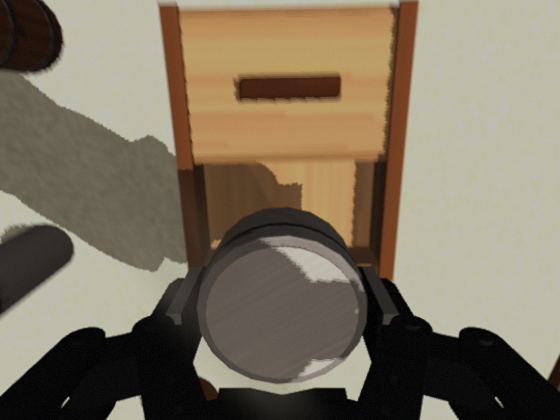

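```bash
python3 - <<'E'
from h import *
import pickle
c=pickle.load(open("pics/w3.pkl","rb"))
print(proj(c,fr((.6425,-.1803),np.radians(10),[(-.078,.095,.059),(.078,.095,.059),(-.067,.0,.059),(.067,.0,.059),(0,.046,.082),(-.03,.046,.082),(.03,.046,.082),(0,.002,.052)])).round(1))
T=c["world_to_cam"];print(-T[:3,:3].T@T[:3,3])
s=get_state()
print(proj(c,[s["tcp_pos"]+[0,0,.0305]]), proj(c,[s["tcp_pos"]+[0,0,-.0035]]))
P=ray(c,[(160,5),(418,2),(238,86),(340,86)],[.059,.059,.082,.082]);print(P.round(4),P[:2].mean(0),P[2:].mean(0))
E
```

```text
[[158.2  -3. ]
 [420.6  -5.6]
 [191.3 156.4]
 [387.6 154.8]
 [290.1  83.1]
 [238.4  83.5]
 [341.8  82.6]
 [289.1 151.2]]
[ 0.63065846 -0.14156983  0.30091646]
[[287.37711578 327.50669992]] [[286.25397071 281.70719876]]
[[ 0.5504 -0.1043  0.059 ]
 [ 0.7025 -0.0772  0.059 ]
 [ 0.6049 -0.1416  0.082 ]
 [ 0.6634 -0.1318  0.082 ]] [ 0.62645617 -0.09076016  0.059     ] [ 0.63416619 -0.13670988  0.082     ]
```

Call:
jog_arm:
  plan:
    - [0.003,-0.004,0,0,0,0.3]
    - [0.003,-0.004,-0.01,0,0,0]
    - [0,0,-0.03,0,0,0]
    - [0,0,-0.03,0,0,0]
    - [0,0,-0.03,0,0,0]
    - [0,0,-0.02,0,0,0]
    - [0,0,-0.01,0,0,0]
    - [0,0,-0.008,0,0,0]
    - [0,0,-0.004,0,0,0]
    - [0,0,0,0,0,0]

```text
clock: 12.3
tcp_pos: [0.6496, -0.2237, 0.0168]
orientation: [0.0, 0.643, 0.766, 0.0]
wrist_force: [-0.2, 0.1, -0.6]
finger_gap: 0.0626
```

Call:
jog_arm:
  plan:
    - [0,0,-0.001,0,0,0]
    - [0,0,-0.001,0,0,0]
    - [0,0,-0.001,0,0,0]
    - [0,0,0,0,0,0]
    - [0,0,0,0,0,0]
    - [0,0,0,0,0,0]
    - [0,0,0,0,0,0]
    - [0,0,0,0,0,0]
    - [0,0,0,0,0,0]
    - [0,0,0,0,0,0]

```text
clock: 13.3
tcp_pos: [0.6494, -0.2239, 0.0133]
orientation: [0.0, 0.643, 0.766, 0.0]
wrist_force: [-0.1, -0.7, -1.0]
finger_gap: 0.0624
```

Call:
jog_arm:
  plan:
    - [0,-0.001,-0.001,0,0,0]
    - [0,-0.001,-0.0005,0,0,0]
    - [0,0,0,0,0,0]
    - [0,0,-0.0005,0,0,0]
    - [0,0,0,0,0,0]
    - [0,0,-0.0005,0,0,0]
    - [0,0,0,0,0,0]
    - [0,0,0,0,0,0]
    - [0,0,0,0,0,0]
    - [0,0,0,0,0,0]

```text
clock: 14.3
tcp_pos: [0.6496, -0.2259, 0.0121]
orientation: [0.001, 0.643, 0.766, 0.0]
wrist_force: [-2.5, 3.0, 8.4]
finger_gap: 0.0626
```

Call:
jog_arm:
  plan:
    - [0,0,0,0,0,0]
    - [0,0,0,0,0,0]
    - [0,0,0,0,0,0]
    - [0,0,0,0,0,0]
    - [0,0,0.01,0,0,0]
    - [0,0,0.03,0,0,0]
    - [0,0,0.03,0,0,0]
    - [0,0,0.03,0,0,0]
    - [0,0,0.03,0,0,0]
    - [-0.003,0.03,0.01,0,0,-4]
  hand: 0.88

```text
clock: 15.3
tcp_pos: [0.6486, -0.1997, 0.1556]
orientation: [0.004, 0.671, 0.741, 0.001]
wrist_force: [-0.0, 0.3, 0.3]
finger_gap: 0.0755
```

```bash
python3 wr.py w4
```

```text
[ 0.6486 -0.1997  0.1556] [0.0041 0.6714 0.7411 0.0008] 0.07545738755178677 15.3
```

View pics/w4.png

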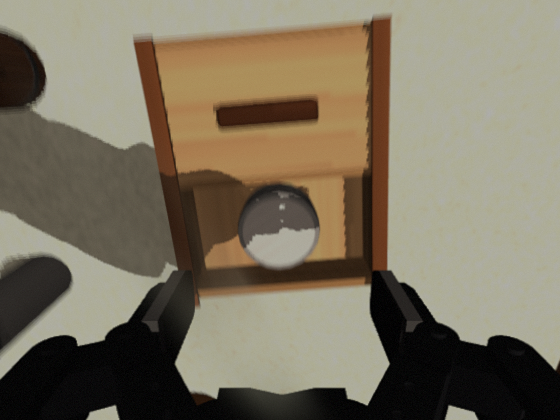

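The tin stands flat in the well, with its top centred at (279,227). Next I'll turn to the bar and shut the gate.

Call:
jog_arm:
  plan:
    - [-0.002,0.0065,0,0,0,-6]
    - [-0.002,0.0065,0,0,0,-8.4]
    - [-0.002,0.0065,0,0,0,-8.4]
    - [-0.002,0.0065,0,0,0,-8.4]
    - [-0.002,0.0065,0,0,0,-8.4]
    - [-0.002,0.0065,0,0,0,-8.4]
    - [-0.002,0.0065,0,0,0,-8.4]
    - [-0.001,0.0065,0,0,0,-8.4]
    - [0,0.0065,0,0,0,-8.4]
    - [0,0.0065,0,0,0,-8.4]
  hand: 0.6

```text
clock: 16.35
tcp_pos: [0.6313, -0.1305, 0.1514]
orientation: [0.0, 0.992, 0.122, 0.0]
wrist_force: [-0.3, 0.0, 0.3]
finger_gap: 0.0511
```

Call:
jog_arm:
  plan:
    - [0.002,-0.005,0,0,0,-4]
    - [0,0,-0.01,0,0,0]
    - [0,0,-0.03,0,0,0]
    - [0,0,-0.03,0,0,0]
    - [0,0,-0.015,0,0,0]
    - [0,0,-0.009,0,0,0]
    - [0,0,0,0,0,0]
    - [0,0,0,0,0,0]
    - [0,0,0,0,0,0]
    - [0,0,0,0,0,0]

```text
clock: 17.35
tcp_pos: [0.6342, -0.1362, 0.0581]
orientation: [0.001, 0.996, 0.09, 0.001]
wrist_force: [0.6, -0.9, 0.7]
finger_gap: 0.0513
```

Call:
jog_arm:
  plan:
    - [0,0,0,0,0,0]
    - [0,0,0,0,0,0]
    - [0,0,0,0,0,0]
    - [0,0,0,0,0,0]
    - [0,0,0,0,0,0]
    - [0,0,0,0,0,0]
    - [0,0,0,0,0,0]
    - [0,0,0,0,0,0]
    - [0,0,0,0,0,0]
    - [0,0,0,0,0,0]
  hand: 0
  force: 30

```text
clock: 18.35
tcp_pos: [0.6335, -0.1359, 0.0572]
orientation: [0.0, 0.996, 0.09, 0.0]
wrist_force: [-1.8, 1.3, 6.5]
finger_gap: 0.0137
```

Call:
jog_arm:
  plan:
    - [0.0019,-0.0109,0,0,0,0]
    - [0.0019,-0.0109,0,0,0,0]
    - [0.0019,-0.0109,0,0,0,0]
    - [0.0019,-0.0109,0,0,0,0]
    - [0.0019,-0.0109,0,0,0,0]
    - [0.0019,-0.0109,0,0,0,0]
    - [0.0019,-0.0109,0,0,0,0]
    - [0.0019,-0.0109,0,0,0,0]
    - [0,0,0,0,0,0]
    - [0,0,0,0,0,0]

```text
clock: 19.35
tcp_pos: [0.65, -0.2249, 0.0572]
orientation: [0.001, 0.996, 0.09, 0.001]
wrist_force: [4.8, -1.1, 4.1]
finger_gap: 0.0134
```

Call:
jog_arm:
  plan:
    - [0.0002,-0.001,0,0,0,0]
    - [0.0002,-0.001,0,0,0,0]
    - [0.0002,-0.001,0,0,0,0]
    - [0,0,0,0,0,0]
    - [0.0002,-0.001,0,0,0,0]
    - [0,0,0,0,0,0]
    - [0.0001,-0.001,0,0,0,0]
    - [0,0,0,0,0,0]
    - [0,0,0,0,0,0]
    - [0,0,0,0,0,0]

```text
clock: 20.35
tcp_pos: [0.6502, -0.2259, 0.0572]
orientation: [-0.002, 0.996, 0.091, 0.001]
wrist_force: [2.8, 9.0, 7.1]
finger_gap: 0.0133
```

Call:
jog_arm:
  plan:
    - [0,0,0,0,0,0]
    - [0,0,0,0,0,0]
    - [0,0,0,0,0,0]
    - [0,0,0,0,0,0]
    - [0,0,0.02,0,0,0]
    - [0,0,0.04,0,0,0]
    - [0,0,0.04,0,0,4]
    - [-0.015,0.006,0.01,0,0,8]
    - [-0.02,0.01,0,0,0,8]
    - [-0.02,0.01,0,0,0,8]
  hand: 0.5

```text
clock: 21.35
tcp_pos: [0.594, -0.2025, 0.1673]
orientation: [0.001, 0.944, 0.331, 0.0]
wrist_force: [-0.4, -0.3, -0.5]
finger_gap: 0.0429
```

Call:
jog_arm:
  plan:
    - [-0.02,0.01,0,0,0,7.7]
    - [-0.02,0.009,0,0,0,7.7]
    - [-0.02,0.009,0,0,0,7.7]
    - [-0.02,0.009,0,0,0,7.7]
    - [-0.02,0.009,0,0,0,7.7]
    - [-0.02,0.008,0,0,0,7.7]
    - [-0.02,0.008,0,0,0,7.7]
    - [-0.021,0.008,0,0,0,7.7]
    - [0,0,0,0,0,0]
    - [0,0,0,0,0,0]
  hand: 1

```text
clock: 22.35
tcp_pos: [0.4337, -0.1324, 0.1671]
orientation: [0.001, 0.644, 0.765, 0.0]
wrist_force: [0.1, -1.2, -0.1]
finger_gap: 0.0854
```

```bash
python3 wr.py w5; python3 - <<'E'
from h import *
im=read_camera("top");cv2.imwrite("pics/top1.png",cv2.cvtColor(im,cv2.COLOR_RGB2BGR))
E
```

```text
[ 0.4337 -0.1324  0.1671] [6.000e-04 6.439e-01 7.651e-01 1.000e-04] 0.08541384506455561 22.35
```

View pics/w5.png

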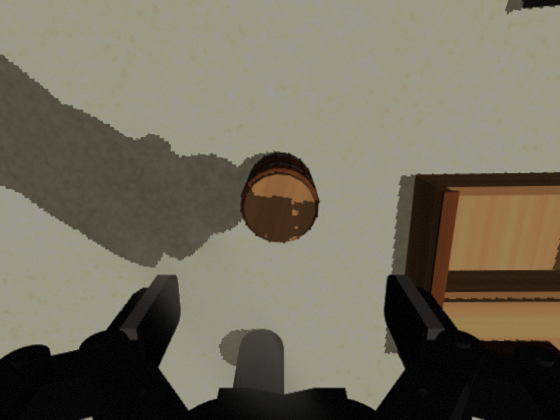

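View pics/top1.png

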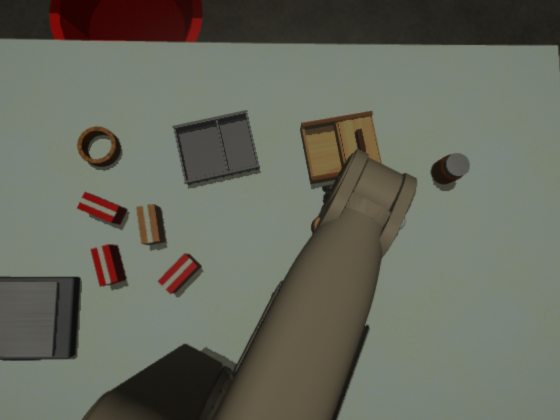

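The tub lid is centred at about (280,206) in the wrist view, between the fingers. The top view shows the gate shifted right over the well.

```bash
python3 - <<'E'
from h import *
import pickle
c=pickle.load(open("pics/w5.pkl","rb"))
P=ray(c,[(280,206),(244,206),(317,206)],.076);print(P.round(4))
E
```

```text
[[ 0.4314 -0.128   0.076 ]
 [ 0.4069 -0.1322  0.076 ]
 [ 0.4565 -0.1237  0.076 ]]
```

Call:
jog_arm:
  plan:
    - [-0.0015,0.003,-0.012,0,0,0]
    - [0,0,-0.03,0,0,0]
    - [0,0,-0.04,0,0,0]
    - [0,0,-0.03,0,0,0]
    - [0,0,-0.015,0,0,0]
    - [0,0,-0.005,0,0,0]
    - [0,0,0,0,0,0]
    - [0,0,0,0,0,0]
    - [0,0,0,0,0,0]
    - [0,0,0,0,0,0]

```text
clock: 23.45
tcp_pos: [0.4328, -0.1295, 0.0358]
orientation: [0.001, 0.643, 0.766, 0.0]
wrist_force: [0.6, -0.6, 0.3]
finger_gap: 0.0852
```

Call:
jog_arm:
  plan:
    - [0,0,0,0,0,0]
    - [0,0,0,0,0,0]
    - [0,0,0,0,0,0]
    - [0,0,0,0,0,0]
    - [0,0,0,0,0,0]
    - [0,0,0,0,0,0]
    - [0,0,0,0,0,0]
    - [0,0,0,0,0,0]
    - [0,0,0.01,0,0,0]
    - [0,0,0.03,0,0,0]
  hand: 0
  force: 35

```text
clock: 24.45
tcp_pos: [0.4295, -0.1278, 0.0732]
orientation: [-0.003, 0.643, 0.766, -0.001]
wrist_force: [-0.1, 0.1, -2.0]
finger_gap: 0.0543
```

Call:
jog_arm:
  plan:
    - [0,0,0.04,0,0,0]
    - [0.01,0,0.04,0,0,0]
    - [0.03,-0.001,0,0,0,0]
    - [0.035,-0.001,0,0,0,0]
    - [0.035,-0.001,0,0,0,0]
    - [0.035,-0.002,0,0,0,0]
    - [0.03,-0.002,0,0,0,0]
    - [0.02,-0.001,0,0,0,0]
    - [0.009,0,0,0,0,0]
    - [0,0,0,0,0,0]

```text
clock: 25.45
tcp_pos: [0.6363, -0.1369, 0.1542]
orientation: [-0.0, 0.643, 0.766, -0.0]
wrist_force: [-1.1, 0.7, -1.8]
finger_gap: 0.0544
```

```bash
python3 wr.py w6
```

```text
[ 0.6363 -0.1369  0.1542] [-4.000e-04  6.428e-01  7.660e-01 -1.000e-04] 0.05441526633229957 25.45
```

View pics/w6.png

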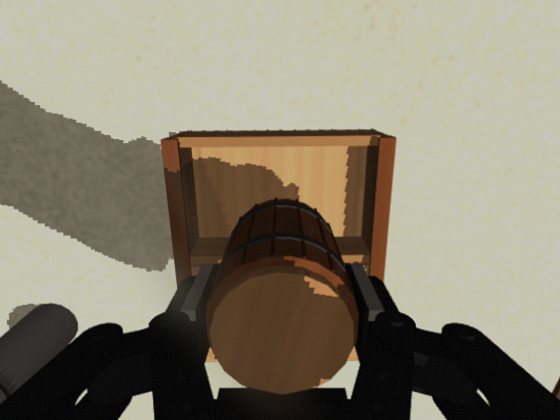

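The tub is held upright over the open compartment, which spans about (185-375, 145-245).

Call:
jog_arm:
  plan:
    - [-0.002,0.001,-0.01,0,0,0]
    - [0,0,-0.03,0,0,0]
    - [0,0,-0.03,0,0,0]
    - [0,0,-0.02,0,0,0]
    - [0,0,-0.01,0,0,0]
    - [0,0,-0.006,0,0,0]
    - [0,0,-0.003,0,0,0]
    - [0,0,0,0,0,0]
    - [0,0,0,0,0,0]
    - [0,0,0,0,0,0]

```text
clock: 26.5
tcp_pos: [0.6347, -0.1363, 0.0469]
orientation: [0.001, 0.643, 0.766, 0.0]
wrist_force: [0.6, -0.3, -1.9]
finger_gap: 0.0539
```

Call:
jog_arm:
  plan:
    - [0,0,-0.0005,0,0,0]
    - [0,0,0,0,0,0]
    - [0,0,-0.0005,0,0,0]
    - [0,0,0,0,0,0]
    - [0,0,-0.0005,0,0,0]
    - [0,0,0,0,0,0]
    - [0,0,0,0,0,0]
    - [0,0,0,0,0,0]
    - [0,0,0,0,0,0]
    - [0,0,0,0,0,0]

```text
clock: 27.5
tcp_pos: [0.634, -0.1361, 0.0443]
orientation: [0.0, 0.643, 0.766, 0.0]
wrist_force: [-0.1, 0.3, -1.0]
finger_gap: 0.054
```

Call:
jog_arm:
  plan:
    - [0,0,-0.0005,0,0,0]
    - [0,0,0,0,0,0]
    - [0,0,-0.0005,0,0,0]
    - [0,0,0,0,0,0]
    - [0,0,-0.0005,0,0,0]
    - [0,0,0,0,0,0]
    - [0,0,0,0,0,0]
    - [0,0,0,0,0,0]
    - [0,0,0,0,0,0]
    - [0,0,0,0,0,0]

```text
clock: 28.5
tcp_pos: [0.634, -0.1361, 0.0434]
orientation: [0.0, 0.643, 0.766, 0.0]
wrist_force: [-2.2, 0.1, 5.0]
finger_gap: 0.0546
```

Call:
jog_arm:
  plan:
    - [0,0,0,0,0,0]
    - [0,0,0,0,0,0]
    - [0,0,0,0,0,0]
    - [0,0,0,0,0,0]
    - [0,0,0.01,0,0,0]
    - [0,0,0.03,0,0,0]
    - [0,0,0.04,0,0,0]
    - [0,0,0.04,0,0,0]
    - [0,-0.005,0.04,0,0,0]
    - [-0.02,-0.02,0,0,0,0]
  hand: 0.85

```text
clock: 29.5
tcp_pos: [0.6188, -0.1612, 0.2108]
orientation: [0.006, 0.642, 0.767, 0.003]
wrist_force: [1.6, -0.3, 0.6]
finger_gap: 0.0726
```

Call:
jog_arm:
  plan:
    - [-0.025,-0.022,0,0,0,0]
    - [-0.025,-0.022,0,0,0,0]
    - [-0.025,-0.022,0,0,0,0]
    - [-0.025,-0.022,0,0,0,0]
    - [-0.025,-0.022,0,0,0,0]
    - [-0.025,-0.02,0,0,0,0]
    - [-0.02,-0.015,0,0,0,0]
    - [0,0,0,0,0,0]
    - [0,0,0,0,0,0]
    - [0,0,0,0,0,0]

```text
clock: 30.5
tcp_pos: [0.4446, -0.3058, 0.2033]
orientation: [0.0, 0.643, 0.766, 0.0]
wrist_force: [-0.5, -0.1, 0.4]
finger_gap: 0.0726
```

```bash
python3 wr.py w7; python3 - <<'E'
from h import *
im=read_camera("side");im=cv2.cvtColor(im,cv2.COLOR_RGB2BGR)
cv2.imwrite("pics/side1.png",cv2.resize(im[130:230,190:330],None,fx=4,fy=4,interpolation=cv2.INTER_CUBIC))
E
```

```text
[ 0.4446 -0.3058  0.2033] [4.000e-04 6.427e-01 7.661e-01 2.000e-04] 0.0725792481247008 30.5
```

View pics/w7.png

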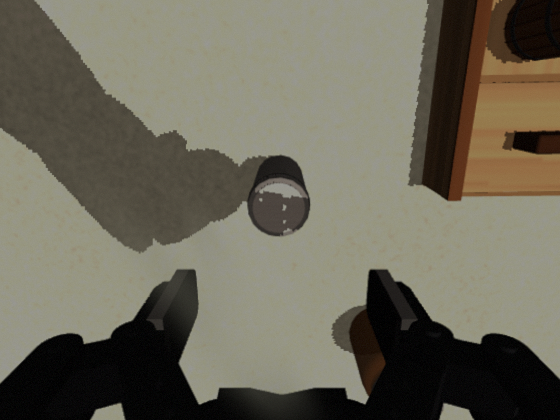

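View pics/side1.png

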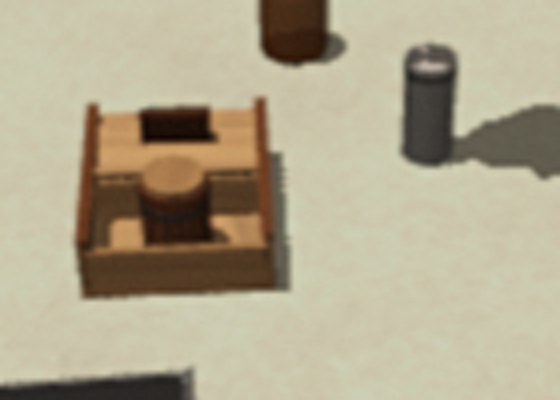

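The side view shows the tub upright in its compartment and the gate shut. The tall tin's top is centred at (279,207) in the wrist view.

```bash
python3 - <<'E'
from h import *
import pickle
c=pickle.load(open("pics/w7.pkl","rb"))
P=ray(c,[(279,207),(249,207),(309,207)],.1);print(P.round(4))
# red boxes near carton, top picture
c=calibration("top")
print(ray(c,[(125,220),(123,211),(118,286),(160,288)],.072).round(3))
E
```

```text
[[ 0.4423 -0.306   0.1   ]
 [ 0.4208 -0.3097  0.1   ]
 [ 0.4638 -0.3022  0.1   ]]
[[0.442 0.369 0.072]
 [0.465 0.375 0.072]
 [0.279 0.379 0.072]
 [0.274 0.276 0.072]]
```

Call:
jog_arm:
  plan:
    - [-0.001,0,-0.013,0,0,0]
    - [0,0,-0.03,0,0,0]
    - [0,0,-0.04,0,0,0]
    - [0,0,-0.03,0,0,0]
    - [0,0,-0.02,0,0,0]
    - [0,0,-0.01,0,0,0]
    - [0,0,0,0,0,0]
    - [0,0,0,0,0,0]
    - [0,0,0,0,0,0]
    - [0,0,0,0,0,0]

```text
clock: 31.6
tcp_pos: [0.4438, -0.3068, 0.0611]
orientation: [0.001, 0.643, 0.766, -0.0]
wrist_force: [-0.4, 0.3, -1.2]
finger_gap: 0.0727
```

Call:
jog_arm:
  plan:
    - [0,0,0,0,0,0]
    - [0,0,0,0,0,0]
    - [0,0,0,0,0,0]
    - [0,0,0,0,0,0]
    - [0,0,0,0,0,0]
    - [0,0,0,0,0,0]
    - [0,0,0,0,0,0]
    - [0,0,0,0,0,0]
    - [0,0,0.01,0,0,0]
    - [0,0,0.03,0,0,0]
  hand: 0
  force: 40

```text
clock: 32.6
tcp_pos: [0.4406, -0.3039, 0.0972]
orientation: [-0.004, 0.643, 0.766, 0.0]
wrist_force: [-0.7, 0.2, -3.3]
finger_gap: 0.0455
```

Call:
jog_arm:
  plan:
    - [0,0.002,0.04,0,0,0]
    - [0.005,0.012,0.04,0,0,0]
    - [0.015,0.03,0.015,0,0,0]
    - [0.021,0.04,0,0,0,0]
    - [0.021,0.04,0,0,0,0]
    - [0.021,0.04,0,0,0,0]
    - [0.021,0.04,0,0,0,0]
    - [0.021,0.04,0,0,0,0]
    - [0.021,0.04,0,0,0,0]
    - [0.021,0.04,0,0,0,0]

```text
clock: 33.6
tcp_pos: [0.61, 0.0198, 0.1945]
orientation: [-0.001, 0.643, 0.766, -0.0]
wrist_force: [0.0, -1.4, -4.1]
finger_gap: 0.0453
```

Call:
jog_arm:
  plan:
    - [0.021,0.035,0,0,0,0]
    - [0.018,0.025,0,0,0,0]
    - [0.007,0.014,0,0,0,0]
    - [0,0,0,0,0,0]
    - [0,0,0,0,0,0]
    - [0,0,0,0,0,0]
    - [0,0,0,0,0,0]
    - [0,0,0,0,0,0]
    - [0,0,0,0,0,0]
    - [0,0,0,0,0,0]

```text
clock: 34.6
tcp_pos: [0.6559, 0.0915, 0.195]
orientation: [0.0, 0.643, 0.766, 0.0]
wrist_force: [0.4, -0.2, -2.9]
finger_gap: 0.0447
```

```bash
python3 wr.py w8
```

```text
[0.6559 0.0915 0.195 ] [1.000e-04 6.432e-01 7.657e-01 1.000e-04] 0.04469327019301417 34.6
```

View pics/w8.png

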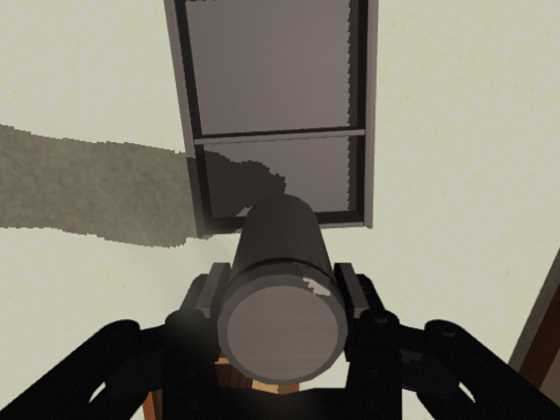

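```bash
python3 - <<'E'
from h import *
import pickle
c=pickle.load(open("pics/w8.pkl","rb"))
print(proj(c,fr((.6419,.1502),np.radians(13),[(-.071,-.016,.04),(.071,-.016,.04),(-.076,-.0995,.04),(.076,-.0995,.04)])).round(1))
P=ray(c,[(195,140),(366,132),(200,236),(372,227)],.04);print(P.round(4))
E
```

```text
[[193.3 142. ]
 [364.9 132.6]
 [199.9 235.6]
 [368.7 227.1]]
[[0.5775 0.1205 0.04  ]
 [0.7155 0.1512 0.04  ]
 [0.5903 0.0357 0.04  ]
 [0.7412 0.0709 0.04  ]]
```

Call:
jog_arm:
  plan:
    - [-0.001,0.0035,-0.01,0,0,0]
    - [0,0,-0.03,0,0,0]
    - [0,0,-0.03,0,0,0]
    - [0,0,-0.03,0,0,0]
    - [0,0,-0.015,0,0,0]
    - [0,0,-0.008,0,0,0]
    - [0,0,-0.002,0,0,0]
    - [0,0,0,0,0,0]
    - [0,0,0,0,0,0]
    - [0,0,0,0,0,0]

```text
clock: 35.65
tcp_pos: [0.6559, 0.0955, 0.0711]
orientation: [0.001, 0.643, 0.766, 0.001]
wrist_force: [-0.4, -0.8, -3.5]
finger_gap: 0.0451
```

Call:
jog_arm:
  plan:
    - [0,0,-0.0005,0,0,0]
    - [0,0,0,0,0,0]
    - [0,0,-0.0005,0,0,0]
    - [0,0,0,0,0,0]
    - [0,0,-0.0005,0,0,0]
    - [0,0,0,0,0,0]
    - [0,0,-0.0005,0,0,0]
    - [0,0,0,0,0,0]
    - [0,0,0,0,0,0]
    - [0,0,0,0,0,0]

```text
clock: 36.65
tcp_pos: [0.655, 0.0954, 0.0678]
orientation: [0.0, 0.643, 0.766, 0.0]
wrist_force: [-0.2, -1.3, -3.0]
finger_gap: 0.0451
```

Call:
jog_arm:
  plan:
    - [0,0,-0.0005,0,0,0]
    - [0,0,0,0,0,0]
    - [0,0,-0.0005,0,0,0]
    - [0,0,0,0,0,0]
    - [0,0,-0.0005,0,0,0]
    - [0,0,0,0,0,0]
    - [0,0,0,0,0,0]
    - [0,0,0,0,0,0]
    - [0,0,0,0,0,0]
    - [0,0,0,0,0,0]

```text
clock: 37.65
tcp_pos: [0.655, 0.0954, 0.0667]
orientation: [0.0, 0.643, 0.766, 0.0]
wrist_force: [-2.4, -0.2, 2.3]
finger_gap: 0.0451
```

Call:
jog_arm:
  plan:
    - [0,0,0,0,0,0]
    - [0,0,0,0,0,0]
    - [0,0,0,0,0,0]
    - [0,0,0,0,0,0]
    - [0,0,0.01,0,0,0]
    - [0,0,0.03,0,0,0]
    - [0,0,0.04,0,0,0]
    - [0,0,0.04,0,0,0]
    - [-0.012,0.011,0.01,0,0,4]
    - [-0.024,0.023,0,0,0,8]
  hand: 0.8

```text
clock: 38.65
tcp_pos: [0.622, 0.1284, 0.2002]
orientation: [0.003, 0.559, 0.829, 0.002]
wrist_force: [0.4, 0.5, -0.6]
finger_gap: 0.0681
```

Call:
jog_arm:
  plan:
    - [-0.025,0.023,0,0,0,8]
    - [-0.025,0.023,0,0,0,8]
    - [-0.025,0.023,0,0,0,8]
    - [-0.025,0.023,0,0,0,8]
    - [-0.025,0.023,0,0,0,8]
    - [-0.025,0.023,0,0,0,8]
    - [-0.025,0.023,0,0,0,8]
    - [-0.02,0.019,0,0,0,8]
    - [0,0,0,0,0,8]
    - [0,0,0,0,0,5]
  hand: 0.72

```text
clock: 39.65
tcp_pos: [0.4233, 0.3103, 0.1974]
orientation: [0.001, -0.082, 0.997, 0.0]
wrist_force: [0.4, -0.3, -0.4]
finger_gap: 0.0612
```

```bash
python3 wr.py w9
```

```text
[0.4233 0.3103 0.1974] [ 6.000e-04 -8.160e-02  9.967e-01  3.000e-04] 0.06123786691343155 39.65
```

View pics/w9.png

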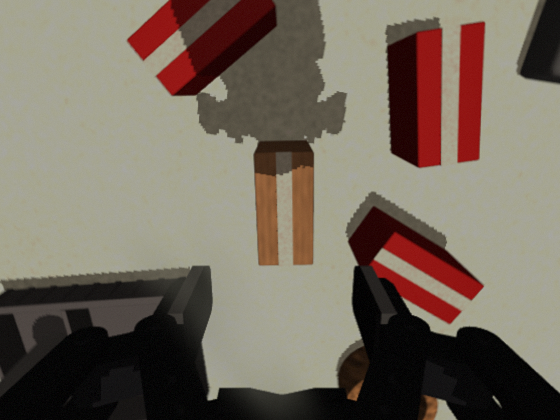

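The carton's top corners are at (254,152), (314,153), (313,265) and (257,265). The nearest red box has a top corner near (369,265) and a base corner near (348,243).

```bash
python3 - <<'E'
from h import *
import pickle
c=pickle.load(open("pics/w9.pkl","rb"))
P=ray(c,[(254,152),(314,153),(314,265),(257,265),(369,265),(396,232)],.072);print(P.round(4),P[:4].mean(0))
e=P[3]-P[0]+P[2]-P[1];print(np.degrees(np.arctan2(e[1],e[0])))
print(ray(c,[(348,243)],0))
t=np.radians(10);R=np.array([[np.cos(t),np.sin(t)],[-np.sin(t),np.cos(t)]])
print((R@(P[4:,:2]-[.4235,.3115]).T).T)
print((R@(ray(c,[(348,243)],0)[0,:2]-[.4235,.3115])))
E
```

```text
[[0.3897 0.283  0.072 ]
 [0.3831 0.3279 0.072 ]
 [0.4751 0.3457 0.072 ]
 [0.4829 0.2986 0.072 ]
 [0.4676 0.391  0.072 ]
 [0.4352 0.4055 0.072 ]] [0.43266825 0.3137919  0.072     ]
10.21209462250703
[[0.47939987 0.38877503 0.        ]]
[[0.0572041  0.07059666]
 [0.02781056 0.09050524]]
[0.06846929 0.06639413]
```

Call:
jog_arm:
  plan:
    - [0.005,0.002,-0.01,0,0,0]
    - [0.005,0.001,-0.03,0,0,0]
    - [0,0,-0.04,0,0,0]
    - [0,0,-0.04,0,0,0]
    - [0,0,-0.025,0,0,0]
    - [0,0,-0.012,0,0,0]
    - [0,0,-0.004,0,0,0]
    - [0,0,0,0,0,0]
    - [0,0,0,0,0,0]
    - [0,0,0,0,0,0]

```text
clock: 40.7
tcp_pos: [0.4352, 0.313, 0.0368]
orientation: [0.001, -0.078, 0.997, 0.001]
wrist_force: [-0.1, 0.8, 1.3]
finger_gap: 0.0611
```

Call:
jog_arm:
  plan:
    - [0,0,0,0,0,0]
    - [0,0,0,0,0,0]
    - [0,0,0,0,0,0]
    - [0,0,0,0,0,0]
    - [0,0,0,0,0,0]
    - [0,0,0,0,0,0]
    - [0,0,0,0,0,0]
    - [0,0,0,0,0,0]
    - [0,0,0.01,0,0,0]
    - [0,0,0.03,0,0,0]
  hand: 0
  force: 40

```text
clock: 41.7
tcp_pos: [0.4309, 0.3107, 0.0729]
orientation: [-0.004, -0.078, 0.997, -0.002]
wrist_force: [-0.6, -0.0, -3.6]
finger_gap: 0.0457
```

Call:
jog_arm:
  plan:
    - [0,0,0.04,0,0,0]
    - [0.007,-0.004,0.04,0,0,0.5]
    - [0.025,-0.015,0.01,0,0,0.5]
    - [0.035,-0.02,0,0,0,0.5]
    - [0.035,-0.02,0,0,0,0.5]
    - [0.035,-0.02,0,0,0,0.5]
    - [0.03,-0.018,0,0,0,0.5]
    - [0.022,-0.014,0,0,0,0.5]
    - [0.011,-0.008,0,0,0,0.5]
    - [0,0,0,0,0,0]

```text
clock: 42.7
tcp_pos: [0.6345, 0.192, 0.1644]
orientation: [-0.001, -0.112, 0.994, -0.0]
wrist_force: [-0.2, 0.9, -4.4]
finger_gap: 0.0456
```

```bash
python3 wr.py w10
```

```text
[0.6345 0.192  0.1644] [-8.000e-04 -1.120e-01  9.937e-01 -1.000e-04] 0.04556094468556356 42.7
```

View pics/w10.png

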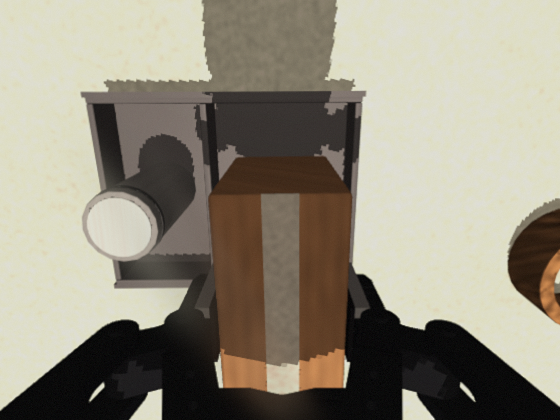

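The carton is held upright, square to the wide compartment (columns 205–360). The tall tin stands in the narrow one at (123,225).

Call:
jog_arm:
  plan:
    - [-0.001,0,-0.01,0,0,0]
    - [0,0,-0.03,0,0,0]
    - [0,0,-0.03,0,0,0]
    - [0,0,-0.025,0,0,0]
    - [0,0,-0.013,0,0,0]
    - [0,0,-0.008,0,0,0]
    - [0,0,-0.003,0,0,0]
    - [0,0,0,0,0,0]
    - [0,0,0,0,0,0]
    - [0,0,0,0,0,0]

```text
clock: 43.75
tcp_pos: [0.6339, 0.1936, 0.0476]
orientation: [0.001, -0.113, 0.994, 0.0]
wrist_force: [-0.6, -0.3, -4.5]
finger_gap: 0.0456
```

Call:
jog_arm:
  plan:
    - [0,0,-0.0005,0,0,0]
    - [0,0,0,0,0,0]
    - [0,0,-0.0005,0,0,0]
    - [0,0,0,0,0,0]
    - [0,0,-0.0005,0,0,0]
    - [0,0,0,0,0,0]
    - [0,0,-0.0005,0,0,0]
    - [0,0,0,0,0,0]
    - [0,0,0,0,0,0]
    - [0,0,0,0,0,0]

```text
clock: 44.75
tcp_pos: [0.633, 0.1934, 0.0443]
orientation: [-0.0, -0.113, 0.994, 0.0]
wrist_force: [0.5, 0.1, -3.8]
finger_gap: 0.0457
```

Call:
jog_arm:
  plan:
    - [0,0,-0.0005,0,0,0]
    - [0,0,0,0,0,0]
    - [0,0,-0.0005,0,0,0]
    - [0,0,0,0,0,0]
    - [0,0,-0.0005,0,0,0]
    - [0,0,0,0,0,0]
    - [0,0,-0.0005,0,0,0]
    - [0,0,0,0,0,0]
    - [0,0,0,0,0,0]
    - [0,0,0,0,0,0]

```text
clock: 45.75
tcp_pos: [0.633, 0.1934, 0.0427]
orientation: [0.0, -0.113, 0.994, 0.0]
wrist_force: [-1.6, -0.3, 1.3]
finger_gap: 0.0453
```

Call:
jog_arm:
  plan:
    - [0,0,-0.0003,0,0,0]
    - [0,0,-0.0002,0,0,0]
    - [0,0,0,0,0,0]
    - [0,0,0,0,0,0]
    - [0,0,0,0,0,0]
    - [0,0,0,0,0,0]
    - [0,0,0,0,0,0]
    - [0,0,0,0,0,0]
    - [0,0,0,0,0,0]
    - [0,0,0,0,0,0]

```text
clock: 46.75
tcp_pos: [0.633, 0.1934, 0.0427]
orientation: [0.0, -0.113, 0.994, 0.0]
wrist_force: [-4.0, -0.7, 5.1]
finger_gap: 0.0456
```

Call:
jog_arm:
  plan:
    - [0,0,0,0,0,0]
    - [0,0,0,0,0,0]
    - [0,0,0,0,0,0]
    - [0,0,0,0,0,0]
    - [0,0,0.01,0,0,0]
    - [0,0,0.03,0,0,0]
    - [0,0,0.04,0,0,0]
    - [0,0,0.04,0,0,0]
    - [-0.02,0,0.03,0,0,0]
    - [-0.03,0,0.01,0,0,0]
  hand: 0.72

```text
clock: 47.75
tcp_pos: [0.5857, 0.1936, 0.2066]
orientation: [0.004, -0.113, 0.994, 0.0]
wrist_force: [0.8, 0.7, 0.4]
finger_gap: 0.0615
```

Call:
jog_arm:
  plan:
    - [-0.03,0,0,0,0,0]
    - [-0.03,0,0,0,0,0]
    - [-0.03,0,0,0,0,0]
    - [-0.03,0,0,0,0,0]
    - [-0.03,0,0,0,0,0]
    - [-0.03,0,0,0,0,0]
    - [-0.02,0,0,0,0,0]
    - [0,0,0,0,0,0]
    - [0,0,0,0,0,0]
    - [0,0,0,0,0,0]

```text
clock: 48.75
tcp_pos: [0.3843, 0.1936, 0.2024]
orientation: [0.001, -0.113, 0.994, 0.0]
wrist_force: [0.7, -0.6, -0.1]
finger_gap: 0.062
```

```bash
python3 - <<'E'
from h import *
for n in("top","side"):
    im=cv2.cvtColor(read_camera(n),cv2.COLOR_RGB2BGR);cv2.imwrite(f"pics/{n}2.png",im)
cv2.imwrite("pics/side2c.png",cv2.resize(im[110:320,160:340],None,fx=2.8,fy=2.8,interpolation=cv2.INTER_CUBIC))
im=cv2.imread("pics/top2.png")
cv2.imwrite("pics/top2c.png",cv2.resize(im[90:200,150:480],None,fx=2.4,fy=2.4,interpolation=cv2.INTER_CUBIC))
E
```

```text
(no output)
```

View pics/side2c.png

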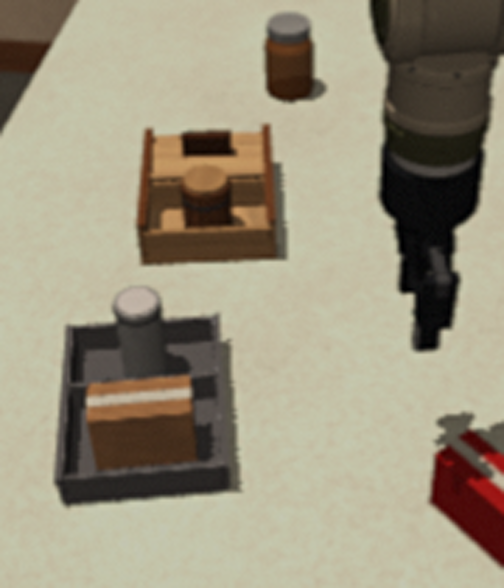

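View pics/top2.png

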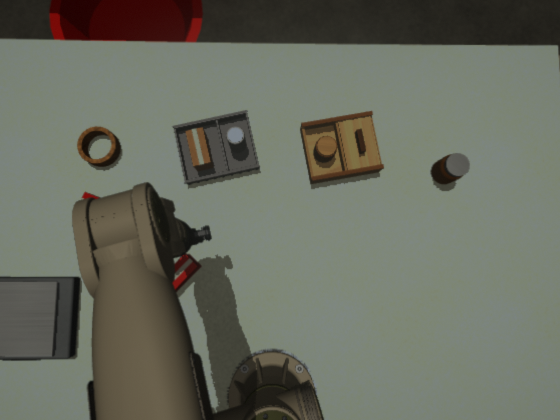

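View pics/top2c.png

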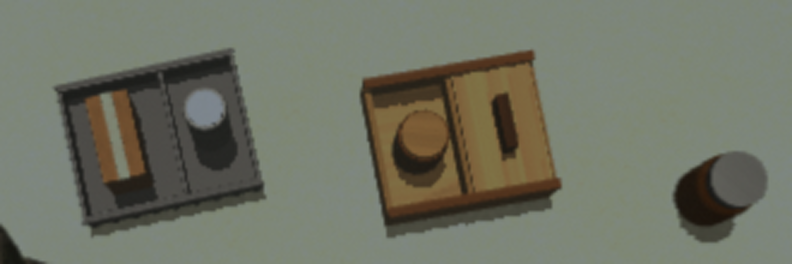

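The final pictures show the carton and tall tin upright in the crate and the tub upright in the case. The gate meets the end wall, and the jar at (452,167) and tape at (99,146) haven't moved.

```bash
python3 - <<'E'
from h import *
c=calibration("top")
P=ray(c,cr([(506,123)],150,90,2.4),.082)[0];d=P[:2]-[.642,-.181];t=np.radians(10)
print(P.round(4),"gate",-np.sin(t)*d[0]+np.cos(t)*d[1]+.046)
print(hand_in())
E
```

```text
[ 0.6485 -0.2245  0.082 ] gate 0.0020568105997909245
the job is handed in; nothing more can be done
None
```

Both orders are made up and the job is handed in, about 49 s into the 128 s allowed; `hand_in` gave no verdict.

- **Wooden case:** I slid the gate to its open stop and set the flat tin in the well. Then I slid the gate back to its shut stop, with a measured travel of about 92 mm, and set the tub in the open compartment.
- **Plastic crate:** The tall tin stands in the narrow compartment and the carton in the wide one, with its long side along the crate's x.
- **Placing:** I lowered each item until the wrist force showed contact (up to 8.4 N) before letting go.

**Last checks:** The top and side pictures show the tub, tall tin and carton upright in their places, the gate over the well, and the jar and tape unmoved. The gripper was empty and clear of everything. The arm hides part of the red look-alikes in the last top picture, but I never touched them. The flat tin is under the gate, so I last saw it just after placing it, flat in the well.

**One disagreement:** my last reading of the gate from the top picture was about 2 mm off shut. That is within the 2 mm calibration error. While shutting it, the arm felt the end stop at about 9 N, so I take it as fully shut.

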